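# Free the glue jar from behind the stain tins and clip it into its cup

## Task

The glue jar is hemmed in by the three stain tins: first stand all three tins on the grey clearing tray, then fetch the glue jar and push it down into the spring-clip cup until it snaps fully home. Only after that put every tin back in the middle of the pad of its own colour. Keep the tins and the jar upright all the time.

Things in the scene. Friction and masses are not known exactly. Their poses are not given: they have to be found in the camera images.
- tin_red: loose wood-stain tin, red body and red lid with steel rims: upright cylinder 56 mm in diameter (rims 58), 100 mm tall, about 0.3 kg. Origin at the centre of its underside, z up. It starts on the pad of its own colour.
- tin_blue: loose wood-stain tin, blue body and blue lid with steel rims: upright cylinder 56 mm in diameter (rims 58), 100 mm tall, about 0.3 kg. Origin at the centre of its underside, z up. It starts on the pad of its own colour.
- tin_yellow: loose wood-stain tin, yellow body and yellow lid with steel rims: upright cylinder 56 mm in diameter (rims 58), 100 mm tall, about 0.3 kg. Origin at the centre of its underside, z up. It starts on the pad of its own colour.
- pad_red: thin round red pad fixed on the stand, 72 mm in diameter, 4 mm thick, the place of the red tin (at the start an 8 mm wide rim of it shows around the tin). Origin at the centre of its underside, 15 mm above the bench (so the tin stands 19 mm above the bench).
- pad_blue: thin round blue pad fixed on the stand, 72 mm in diameter, 4 mm thick, the place of the blue tin (at the start an 8 mm wide rim of it shows around the tin). Origin at the centre of its underside, 15 mm above the bench (so the tin stands 19 mm above the bench).
- pad_yellow: thin round yellow pad fixed on the stand, 72 mm in diameter, 4 mm thick, the place of the yellow tin (at the start an 8 mm wide rim of it shows around the tin). Origin at the centre of its underside, 15 mm above the bench (so the tin stands 19 mm above the bench).
- jar: loose glue jar, white body with a green lid, round: body 40 mm in diameter, lid 39 mm in diameter and from 54 mm to the top at 76 mm, about 0.15 kg. The foot tapers to 29 mm; a snap groove runs 12 to 25 mm up. Origin at the centre of its underside, z up. It starts on the stand's board, 15 mm above the bench, only 10 mm from each tin: no room for fingers.
- stand: fixed plywood finishing stand, board 190 mm (x) by 210 mm (y) by 15 mm, with a strip 45 mm high and 10 mm thick along its +x edge. Origin at the centre of its underside, x pointing away from the robot. The jar starts at its centre; the pads lie 58 mm from it towards -x, +y and -y (which colour where varies).
- tray: fixed grey clearing tray, open at the top, 290 mm (x) by 150 mm (y), walls 5 mm thick and 16 mm high, inner floor 5 mm above the bench. Origin at the centre of its underside; its long side is its x. Left or right of the stand. Three tins fit in a row along x, 85 mm apart.
- cup: fixed metal spring-clip cup, other side from the tray, on a dark 84 mm foot: inner diameter 46 mm flaring to 66 at the mouth, 43 mm high; origin under its centre, inner floor 5 mm above. Three sprung balls stop the jar's bottom about 20 mm above the origin; pushed down with 8 to 15 N it passes them, the force drops and they snap into its groove: jar on the floor, lid top 81 mm above the origin.
Not all that is in view belongs to the job. Of the things like the tin_red, leave any that is pink; of the rest the larger one is meant. Several things have the shape of the jar; the one meant has the colours described above.

How it is judged:
On the way, in this order (a step that is already met when the one before it is completed fails the run):
1. all three tins stand on the clearing tray (x of tin_red in the frame of tray between -0.113 and 0.113 m and y of tin_red in the frame of tray between -0.043 and 0.043 m and z of each of tin_red, tin_blue, tin_yellow in the frame of tray below 0.009 m and angle between each of tin_red, tin_blue, tin_yellow's own z axis and vertical below 0.1 rad and linear speed of each of tin_red, tin_blue, tin_yellow below 0.03 m/s and x of tin_blue in the frame of tray between -0.113 and 0.113 m and y of tin_blue in the frame of tray between -0.043 and 0.043 m and x of tin_yellow in the frame of tray between -0.113 and 0.113 m and y of tin_yellow in the frame of tray between -0.043 and 0.043 m), for 0.2 s.
2. the jar is snapped fully home in the cup while all three tins still stand on the tray (all of step 1 and horizontal distance between jar and cup below 0.006 m and z of jar in the frame of cup below 0.0085 m and angle between jar's own z axis and vertical below 0.12 rad and linear speed of jar below 0.03 m/s), for 0.2 s.
At the end, for the whole second after the job is handed in: The jar is upright and fully home in the cup (within 3.5 mm of the floor, 6 mm of the axis) and each tin stands upright on the pad of its own colour, within 12 mm of its centre, all at rest (horizontal distance between jar and cup below 0.006 m and z of jar in the frame of cup below 0.0085 m and angle between jar's own z axis and vertical below 0.12 rad and linear speed of each of jar, tin_red, tin_blue, tin_yellow below 0.03 m/s and horizontal distance between tin_red and pad_red below 0.012 m and z of tin_red in the frame of pad_red below 0.008 m and angle between each of tin_red, tin_blue, tin_yellow's own z axis and vertical below 0.1 rad and horizontal distance between tin_blue and pad_blue below 0.012 m and z of tin_blue in the frame of pad_blue below 0.008 m and horizontal distance between tin_yellow and pad_yellow below 0.012 m and z of tin_yellow in the frame of pad_yellow below 0.008 m); the robot touches nothing.
It fails at once if a tin or the jar is tipped over (more than about 35 degrees) (angle between any of tin_red, tin_blue, tin_yellow, jar's own z axis and vertical above 0.6 rad).
It also fails if it takes over 141 s, if anything falls off the work surface, if the arm or the gripper's body presses on something with over 40 N, if the wrist force passes 120 N, or if a joint passes its speed limit or range.

## Robot

A 6-joint arm with a two-finger parallel gripper is mounted at the origin on the work surface. World frame = base frame: x ahead of the robot, y to its left, z up, the work surface at z = 0. Lengths are in m, angles in rad, forces in N, time in s.
With the tool pointing down it reaches from about 0.275 to 0.825 m from the base axis. Payload 4.9 kg.
Tool frame: the origin (TCP) lies midway between the tips of the shut fingers; the grasp point (between the pads) lies 19 mm behind it (grip_point_offset is the distance from the TCP to the grasp point, in m); z points along the fingers, y is the line along which they close (so a half turn about z gives the same grasp; the last joint's range is limited). The gripper opens to 85 mm and grips with 20 to 120 N. Pads are 22 mm wide; open, the fingers measure 114 mm over their backs; the gripper's body (76 mm by 85 mm) begins 54 mm behind the grasp point. The pads swing forward as they close: fully open they stand 13 mm farther back than shut.
Start: joints at [-1.245, 0.326, -0.193, 1.052, 0, 1.437], TCP at [0.244, -0.493, 0.231] pointing down, gripper open.
Joint ranges: [-2.65, 2.65], [-0.97, 1.79], [-1.3, 1.35], [-1.93, 2.1], [-1.47, 1.37], [-3.14, 3.14]. Speed limits (rad/s): [2.57, 2.57, 3.14, 3.14, 3.14, 3.14].

## Interface

Orientations are given as a rotation vector (axis times angle).
In Python, from cell import * gives the robot as it stands. Calls block until the motion is done:
- movep(position, orientation): joint-space move of the TCP to a pose.
- move_l(position, velocity=0.15, rot=None, until_force=None): straight line of the TCP; rot=None keeps the orientation; velocity is the mean speed in m/s. With until_force (N) it stops when the force on the tool has changed by that much, and returns True; else False.
- set_joints(angles): joint-space move.
- let_go() and grab(newtons=None): open the fingers fully, or close them until they stop; newtons is the grip in N (None keeps the last).
- sleep(seconds).
- ik(position, orientation): joint angles nearest the present ones, or None.
- get_state(): the state.
- grab_frame(name): name is "scene" or "top"; returns a dict with "img" (400x640x3 uint8, red, green, blue), "fx", "fy", "cx", "cy" (pixels), "cam_to_world" (4x4, takes a point from camera to world coordinates). Camera axes: x right, y down, z forward; pixel columns grow to the right and rows downward; lengths in m; the calibration is good to about 2 mm. A picture is of the moment at which its call begins. There is no depth.
A pose or a line that the arm cannot do raises MotionError and nothing moves.
- sign_off(): hands the job in; it is judged then, once.
Trained networks look in the newest picture that a camera, given by its name, has taken for a name from the list of things; names that differ only in an ending like _2 or _b are one class to them, and where a whole thing is asked for, a point or a joint stands for the part that bears it (a point fixed in the world has none). Each returns a list of dicts, best first, with "score" (0 to 1); they miss things now and then, are a little off and sometimes report something else, mostly with a low value. They report only what shows in the picture. A call takes as long as a camera call. They do not tell look-alikes from the thing itself.
- spot_in(camera, name): "centre" ([column, row] in pixels, amid what is visible of it).
- silhouettes(camera, name): "mask" (400x640 bool, what is visible of it) and "centre" ([column, row] in pixels, amid what is visible of it).
- tip_of(camera, name): "centre" ([column, row] in pixels: a listed point, or the origin of a listed thing).
The state is a dict: "clock": time; "q": joint angles; "joint_velocities": joint speeds; "tau": joint torques, N m; "position": TCP position; "eef_rot": TCP orientation; "contact_force": force on the tool from outside, world axes, zero at the start; "wrist_torque": the same for the moment, N m; "finger_gap": opening from 0.0 (shut) to 1.0 (fully open); "grasp_force": force on a finger pad.
Only numpy, scipy, OpenCV 4.12 (cv2) and the standard library are available. Lean on these libraries where they do the work, as an engineer would, in place of code of your own. Each camera call takes 0.05 s, during which the arm holds its last target. There are 200 camera calls.

## Working session

There is one attempt and no reset: what is moved stays moved. The work goes in short steps, each a Python script; the robot and the scene stay as the last script left them, time stands still between calls to the robot, and variables do not carry over. Pictures are saved under pics/ and viewed, at most 14 in all, crops included, and the job is handed in when it is done.

```bash
mkdir -p pics; ls; python3 - <<'E'
from cell import *
import cv2
for n in("scene","top"):
    f=grab_frame(n); cv2.imwrite(f"pics/{n}0.png",f["img"][:,:,::-1]); print(n,f["fx"],f["fy"],f["cx"],f["cy"],f["cam_to_world"])
for n in ["tin_red","tin_blue","tin_yellow","jar","pad_red","stand","tray","cup"]:
    print(n,[(round(d["score"],2),[round(float(c)) for c in d["centre"]]) for d in tip_of("top",n)])
s=get_state(); print(s["eef_rot"],s["clock"],s["contact_force"])
E
```

```text
pics
scene 413.99001544204793 413.99001544204793 318.4891154563138 204.40939598666688 [[-0.59169134  0.4937854  -0.63724198  1.1437417 ]
 [ 0.8061181   0.37088661 -0.46110382  0.42129112]
 [ 0.00865818 -0.78652343 -0.61749974  0.63128637]
 [ 0.          0.          0.          1.        ]]
top 438.17191590749513 438.17191590749513 316.7768689876626 201.4168806178366 [[ 0.00745484 -0.99412065  0.10802113  0.44922532]
 [-0.99996405 -0.00784768 -0.00321204 -0.00687865]
 [ 0.00404087 -0.1079933  -0.99414341  0.91365578]
 [ 0.          0.          0.          1.        ]]
tin_red [(0.64, [401, 211]), (0.62, [298, 205]), (0.61, [421, 164])]
tin_blue [(0.91, [322, 172])]
tin_yellow [(0.73, [270, 184])]
jar [(0.79, [378, 170]), (0.76, [293, 181])]
pad_red []
stand [(0.67, [295, 181])]
tray [(0.75, [158, 221])]
cup [(0.83, [463, 219])]
[-3.05887347e+00 -7.15819034e-01 -2.06697374e-05] 0.5 [-0.81046769  0.07606505 -1.11338726]
```

View pics/top0.png

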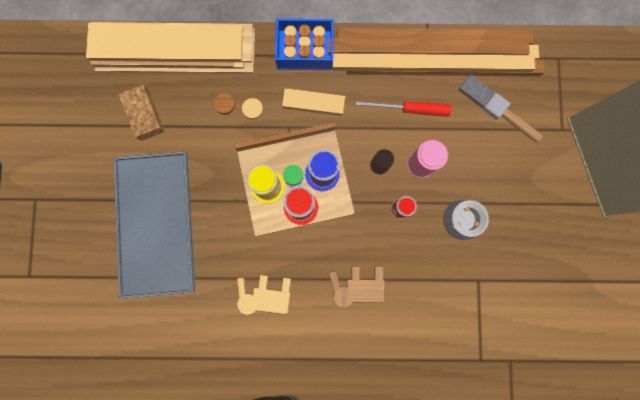

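View pics/scene0.png

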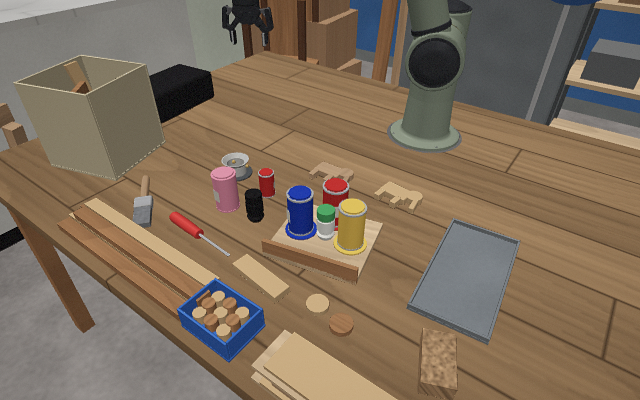

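Top view: stand centre ≈(295,181) with yellow tin (263,184), blue (323,171), red (300,205) and the jar (293,176). The tray is at (155,225) and the cup at (466,219). The decoys are the small red tin (405,206), the pink tin (430,157) and the black jar (382,161). Next I'll fit poses using model silhouettes.

```bash
cat > fit.py <<'E'
from cell import *
import numpy as np, cv2
from scipy.optimize import minimize
def proj(f,P):
    T=np.linalg.inv(f["cam_to_world"]); p=P@T[:3,:3].T+T[:3,3]
    return np.c_[f["fx"]*p[:,0]/p[:,2]+f["cx"], f["fy"]*p[:,1]/p[:,2]+f["cy"]]
def unproj(f,uv,z):
    M=f["cam_to_world"]; d=M[:3,:3]@np.array([(uv[0]-f["cx"])/f["fx"],(uv[1]-f["cy"])/f["fy"],1])
    return M[:3,3]+d*(z-M[2,3])/d[2]
t=np.linspace(0,2*np.pi,60,endpoint=False)
def ring(r,z): return np.c_[r*np.cos(t),r*np.sin(t),0*t+z]
def box(lx,ly,z0,z1,cx=0,cy=0): return np.array([[cx+a*lx/2,cy+b*ly/2,z] for a in(-1,1) for b in(-1,1) for z in(z0,z1)])
S=4
def render(f,parts,x,y,a=0,z=0):
    m=np.zeros((400*S,640*S),np.uint8); c,s=np.cos(a),np.sin(a)
    for P in parts:
        Q=P@np.array([[c,s,0],[-s,c,0],[0,0,1]])+[x,y,z]
        h=cv2.convexHull((((proj(f,Q)+.5)*S-.5)*16).round().astype(np.int32))
        cv2.fillConvexPoly(m,h,1,shift=4)
    return cv2.resize(m.astype(np.float32),(640,400),interpolation=cv2.INTER_AREA)
def fit(f,mask,parts,x0,z=0,step=(.01,.01,.1),ignore=None):
    n=len(x0); w=1-(ignore if ignore is not None else np.zeros(mask.shape)).astype(float)
    def cost(v):
        r=render(f,parts,v[0],v[1],v[2] if n>2 else 0,z); return (np.abs(r-mask)*w).sum()/mask.sum()
    sim=np.array([x0]+[np.array(x0)+np.eye(n)[i]*step[i] for i in range(n)])
    r=minimize(cost,x0,method="Nelder-Mead",options=dict(initial_simplex=sim,xatol=1e-4,fatol=1e-4))
    return r.x.round(4),round(r.fun,3)
TIN=[np.r_[ring(.029,0),ring(.029,.1)]]
JAR=[np.r_[ring(.0145,0),ring(.02,.01),ring(.02,.054),ring(.0195,.076)]]
STAND=[box(.19,.21,0,.015),box(.01,.21,0,.045,.09)]
TRAY=[box(.29,.15,0,.016)]
CUP=[np.r_[ring(.042,0),ring(.042,.004)],np.r_[ring(.025,0),ring(.033,.043)]]
E
python3 - <<'E'
from fit import *
f=grab_frame("top"); M={}
def near(n,px):
    c=[d for d in silhouettes("top",n) if np.hypot(*(np.array(d["centre"])-px))<22]
    if c: M[n]=c[0]["mask"]; return M[n]
    print("miss",n)
for n,px,P,h in [("tin_red",(300,205),TIN,.019),("tin_blue",(323,171),TIN,.019),("tin_yellow",(263,184),TIN,.019),("jar",(293,176),JAR,.015),("tray",(155,225),TRAY,0),("cup",(466,219),CUP,0),("stand",(295,181),STAND,0)]:
    m=near(n,px)
    if m is None: continue
    g=unproj(f,px,h)[:2]; ig=None; v=list(g)
    if n=="stand":
        m=m|M["tin_red"]|M["tin_blue"]|M["tin_yellow"]|M["jar"]; v+=[.2]
        m=cv2.morphologyEx(m.astype(np.uint8),cv2.MORPH_CLOSE,np.ones((9,9)))>0
        ig=cv2.dilate((M["tin_red"]|M["tin_blue"]|M["tin_yellow"]).astype(np.uint8),np.ones((9,9)))
    if n=="tray": v+=[.05]
    print(n,m.sum(),*fit(f,m.astype(float),P,v,h,ignore=ig))
    if n=="stand":
        x,y,a=fit(f,m.astype(float),P,v,h,ignore=ig)[0]
        for d in((-.058,0),(0,.058),(0,-.058)): print("pad",x+np.cos(a)*d[0]-np.sin(a)*d[1],y+np.sin(a)*d[0]+np.cos(a)*d[1])
E
```

```text
tin_red 863 [0.5361 0.0237] 0.055
tin_blue 973 [ 0.6043 -0.0204] 0.036
tin_yellow 933 [0.5764 0.0924] 0.078
miss jar
tray 10651 [0.4986 0.327  0.0931] 0.015
cup 1513 [ 0.5129 -0.3179] 0.083Traceback (most recent call last):
  File "<stdin>", line 12, in <module>
KeyError: 'jar'
```

```bash
cat > arm.py <<'E'
from cell import *
import numpy as np
from scipy.spatial.transform import Rotation as R
SY=0.243; TR=np.array([.4986,.327]); TY=.0931
PAD=dict(red=(.5352,.0230),blue=(.6045,-.0204),yellow=(.5764,.0924))
SLOT=dict(red=-.085,yellow=0,blue=.085)
def rv(psi): return (R.from_euler("z",psi)*R.from_euler("x",np.pi)).as_rotvec()
def best(p,psi):
    o=[]
    for k in(-1,0,1,2):
        q=ik(p,rv(psi+k*np.pi))
        if q is not None: o.append((abs(q[5]),psi+k*np.pi))
    return rv(min(o)[1])
def slot(c):
    return TR+SLOT[c]*np.array([np.cos(TY),np.sin(TY)])
def go(xy,z,psi):
    p=[*xy,z]; r=best(p,psi); movep(p,r); return r
def lift(z,v=.2):
    p=get_state()["position"]; move_l([p[0],p[1],z],v)
def pick(xy,z,psi,zup,n=40):
    go(xy,zup,psi); move_l([*xy,z],.2); grab(n)
    s=get_state(); print("pick",s["clock"],s["finger_gap"],s["grasp_force"],s["position"],flush=True)
    assert s["grasp_force"]>5; lift(zup)
def place(xy,z,psi,zup):
    go(xy,zup,psi); move_l([*xy,z+.02],.2)
    hit=move_l([*xy,z-.004],.05,until_force=4); s=get_state(); print("place",s["clock"],hit,s["position"][2]-z,s["contact_force"])
    let_go(); lift(zup); print(get_state()["clock"],flush=True)
G=.046; ZUP=.24
psi_pad=dict(red=SY,blue=SY+np.pi/2,yellow=SY+np.pi/2)
E
python3 - <<'E'
from arm import *
pick(PAD["red"],.019+G,psi_pad["red"],ZUP)
place(slot("red"),.005+G,TY,ZUP)
from fit import *
for n in("top","scene"): f=grab_frame(n); cv2.imwrite(f"pics/{n}1.png",f["img"][:,:,::-1])
E
```

```text
pick 4.4333 0.6457132802300074 41.573660373687744 [0.53604231 0.02313997 0.06618556]
place 8.0917 True 0.0006594038756239234 [ 0.90141212 -0.32328306  1.99605859]
9.6
```

View pics/top1.png

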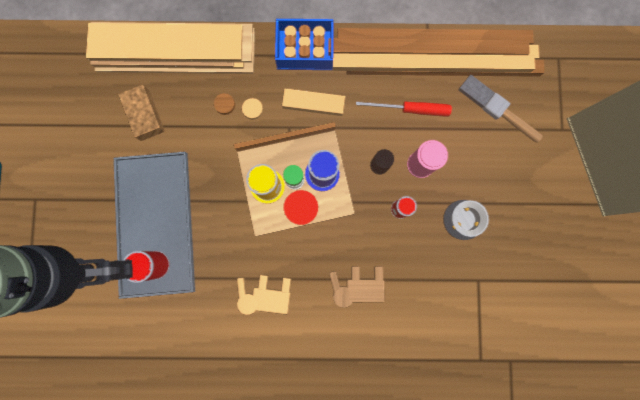

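The red tin stands in the tray at about (145,265), and its pad shows at (301,208). Next are the other two tins, then I'll re-measure.

```bash
python3 - <<'E'
from arm import *
for c in("yellow","blue"):
    pick(PAD[c],.019+G,psi_pad[c],ZUP)
    place(slot(c),.005+G,TY,ZUP)
go((.35,.25),.3,TY)
from fit import *
F={n:grab_frame(n) for n in("top","scene")}
for n,f in F.items(): cv2.imwrite(f"pics/{n}2.png",f["img"][:,:,::-1])
f=F["top"]; hsv=cv2.cvtColor(f["img"],cv2.COLOR_RGB2HSV).astype(int)
def hue(lo,hi): 
    h,s,v=hsv[...,0],hsv[...,1],hsv[...,2]; return ((h>=lo)&(h<=hi) if lo<hi else (h>=lo)|(h<=hi))&(s>140)&(v>60)
for c,(lo,hi) in dict(red=(174,6),blue=(112,126),yellow=(25,33)).items():
    g=proj(f,np.array([[*PAD[c],.019]]))[0]
    w=np.zeros((400,640),bool); w[int(g[1])-26:int(g[1])+27,int(g[0])-26:int(g[0])+27]=1
    m=hue(lo,hi)&w; print("pad",c,m.sum(),*fit(f,m.astype(float),[ring(.036,.019)],PAD[c]))
for n in("tin_red","tin_blue","tin_yellow","jar","cup"):
    for cam in("top","scene"):
        for d in silhouettes(cam,n)[:4]:
            P,h=(JAR,.015) if n=="jar" else (CUP,0) if n=="cup" else (TIN,.005)
            g=unproj(F[cam],d["centre"],h+(.05 if P is not CUP else .02))[:2]
            if n[:3]=="tin" and g[1]<.2: continue
            print(n,cam,round(d["score"],2),d["mask"].sum(),*fit(F[cam],d["mask"].astype(float),P,list(g),h))
print([list(slot(c)) for c in PAD])
im=f["img"]; cv2.imwrite("pics/crop2.png",np.hstack([cv2.resize(im[120:260,225:365],None,fx=3,fy=3)[:,:,::-1],cv2.resize(im[185:255,430:500],(370,420),interpolation=cv2.INTER_CUBIC)[:,:,::-1]]))
E
```

```text
pick 12.1917 0.6442884443101601 41.50901734828949 [0.57705099 0.09237594 0.06622788]
place 15.6083 True 0.0006433482619280992 [ 0.24502718 -0.08910884  1.88183029]
17.1167
pick 19.8917 0.6487449751063658 41.535378098487854 [ 0.60503909 -0.02063631  0.06629338]
place 23.6667 True 0.0007556325449361231 [ 0.12301429 -0.2171207   2.02070031]
25.175
pad red 932 [0.5348 0.0233] 0.049
pad blue 853 [ 0.6047 -0.0202] 0.113
pad yellow 926 [0.578 0.093] 0.041
tin_red top 0.94 1282 [0.4153 0.3185] 0.046
tin_red scene 0.76 711 [0.3517 0.3133] 1.074
tin_blue top 0.86 1205 [0.5838 0.3335] 0.096
tin_blue scene 0.87 1849 [0.5821 0.336 ] 0.063
tin_yellow top 0.84 1245 [0.4992 0.3262] 0.056
tin_yellow scene 0.69 952 [0.4589 0.3223] 0.773
jar top 0.94 408 [ 0.624  -0.1378] 0.18
jar top 0.71 380 [0.5899 0.0379] 0.142
jar scene 0.8 622 [0.5901 0.0385] 0.05
jar scene 0.71 542 [ 0.6373 -0.1237] 0.109
cup top 0.8 1426 [ 0.5135 -0.3172] 0.041
cup scene 0.62 535 [ 0.5101 -0.3141] 0.392
cup scene 0.46 246 [0.5051 0.02  ] 2.976
[[np.float64(0.4139681074254311), np.float64(0.3190979269019683)], [np.float64(0.5832318925745689), np.float64(0.3349020730980317)], [np.float64(0.4986), np.float64(0.327)]]
```

View pics/crop2.png

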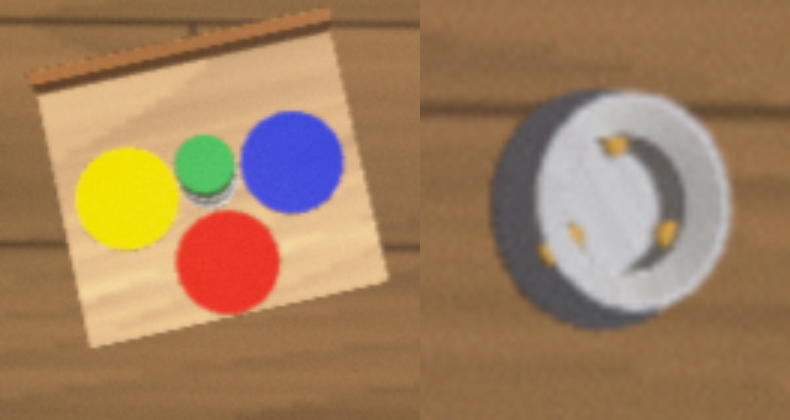

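View pics/scene2.png

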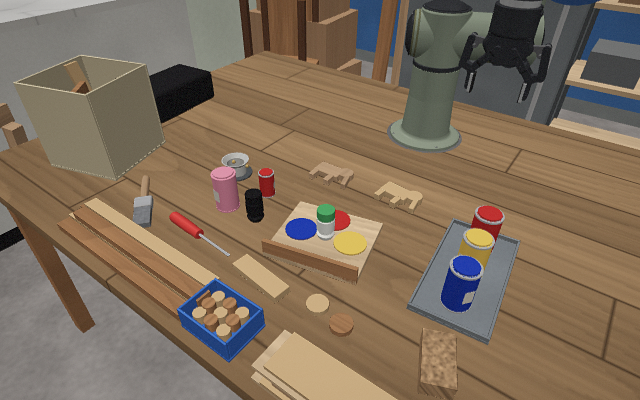

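```bash
python3 - <<'E'
from arm import *
from fit import *
f=grab_frame("top"); print(unproj(f,(470.6,218.5),.043),unproj(f,(463.5,219.7),.002))
c=(.5132,-.3175); J=(.5900,.0379); H=.047
pick(J,.015+H,SY,.24,80)
go(c,.20,0); move_l([*c,.045+H],.2)
hit=move_l([*c,.024+H],.05,until_force=6); s=get_state(); print(hit,s["position"],s["contact_force"])
hit=move_l([*c,.003+H],.04,until_force=30); s=get_state(); print(hit,s["clock"],s["position"],s["position"][2]-H,s["contact_force"],s["finger_gap"])
for n in("top","scene"): f=grab_frame(n); cv2.imwrite(f"pics/{n}3.png",f["img"][:,:,::-1])
E
```

```text
[ 0.5120006  -0.31652907  0.043     ] [ 0.51233376 -0.31620131  0.002     ]
pick 29.6083 0.4372397490910438 79.95079542277381 [0.59073113 0.03771354 0.06304297]
False [ 0.51313894 -0.31646081  0.0706378 ] [1.74171509 4.17971752 0.55094891]
True 33.7917 [ 0.51428539 -0.31710901  0.05302783] 0.006027826423138066 [-0.43773463  0.60353256  5.51497802] 0.4344357208532966
```

```bash
python3 - <<'E'
from arm import *
from fit import *
let_go(); lift(.24); go((.4,0),.3,0)
o=[]
for n,(u,v) in(("top",(466,215)),("scene",(236,160))):
    f=grab_frame(n); o.append(cv2.resize(f["img"][v-35:v+35,u-35:u+35],(390,390),interpolation=cv2.INTER_CUBIC)[:,:,::-1])
    hsv=cv2.cvtColor(f["img"],cv2.COLOR_RGB2HSV); g=cv2.inRange(hsv,(50,100,40),(90,255,255)); w=np.zeros_like(g); w[v-35:v+35,u-35:u+35]=1; g*=w
    for z in(.005,.02): print(n,z,*fit(f,(g>0).astype(float),[np.r_[ring(.0195,.054),ring(.0195,.076)]],[.513,-.317],z))
cv2.imwrite("pics/cup4.png",np.hstack(o)); print(get_state()["clock"])
E
```

```text
top 0.005 [ 0.5134 -0.3166] 0.246
top 0.02 [ 0.5132 -0.3125] 0.292
scene 0.005 [ 0.5122 -0.3147] 0.237
scene 0.02 [ 0.5264 -0.2982] 0.295
36.9
```

View pics/cup4.png

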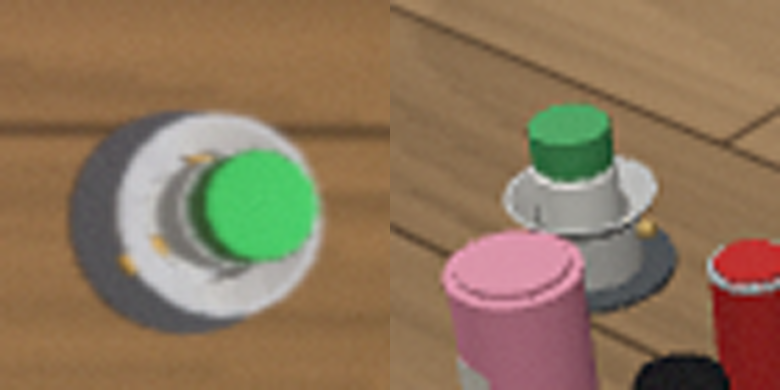

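The lid fits agree across the two cameras for z = 5 mm (jar home) and disagree for 20 mm. I'll confirm by touching the lid with shut fingers, pressing to 25 N, then return the tins.

```bash
python3 - <<'E'
from arm import *
c=(.5130,-.3162)
go(c,.2,0); grab(20); move_l([*c,.095],.2)
for F in(3,25):
    h=move_l([*c,.072],.03,until_force=F); s=get_state(); print(h,s["position"],s["contact_force"])
lift(.24); let_go(); print(get_state()["clock"])
E
```

```text
True [ 0.51360587 -0.31674455  0.08110076] [-0.07563073 -1.53773524  4.90104414]
True [ 0.51453985 -0.3178081   0.081168  ] [-1.58816547  0.95141798  6.4220448 ]
42.1333
```

The lid top is at 81.1 mm, so the jar is fully home. Now the tins go back.

```bash
python3 - <<'E'
from arm import *
for c in("blue","yellow","red"):
    pick(slot(c),.005+G,TY,ZUP)
    place(PAD[c],.019+G,psi_pad[c],ZUP)
go((.35,.25),.3,TY)
from fit import *
F={n:grab_frame(n) for n in("top","scene")}
for n,f in F.items(): cv2.imwrite(f"pics/{n}5.png",f["img"][:,:,::-1])
for n,px in(("tin_red",(300,205)),("tin_blue",(323,171)),("tin_yellow",(263,184))):
    for d in silhouettes("top",n):
        if np.hypot(*(np.array(d["centre"])-px))<22: print(n,*fit(F["top"],d["mask"].astype(float),TIN,list(PAD[n[4:]]),.019),PAD[n[4:]])
E
```

```text
pick 45.9583 0.6446706170972453 42.21430063247681 [0.58410954 0.33510768 0.05248005]
place 49.7333 True 0.0008223697870086699 [ 0.96923779 -0.03453268  3.20817947]
51.175
pick 54.0167 0.6479290470618932 41.728302240371704 [0.49941191 0.32720315 0.05229414]
place 57.4333 True 0.0007174683207208793 [ 0.42955439 -0.29996063  2.75437868]
58.875
pick 61.425 0.648721971191687 41.603259444236755 [0.41470096 0.31964827 0.05212905]
place 65.0833 True 0.0005317146901283737 [0.24053723 0.13574746 0.65851802]
66.525
tin_red [0.5351 0.023 ] 0.089 (0.5352, 0.023)
tin_blue [ 0.605  -0.0207] 0.081 (0.6045, -0.0204)
tin_yellow [0.5769 0.0929] 0.057 (0.5764, 0.0924)
```

View pics/top5.png

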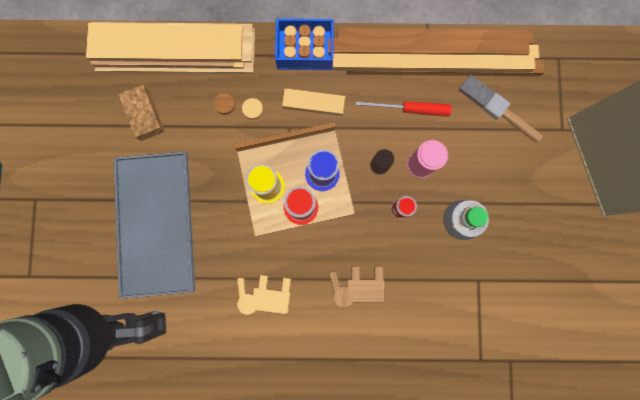

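View pics/scene5.png

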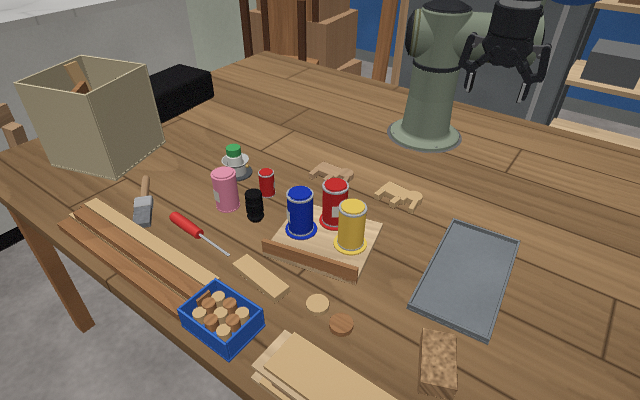

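All three tins are upright on their own pads at (300,205), (323,171) and (263,184). The jar sits in the cup at (476,217), and the arm is clear of everything.

```bash
python3 -c "
from cell import *
print(sign_off())"
```

```text
the job is handed in; nothing more can be done
None
```

The job is handed in: the jar is snapped fully home in the cup (lid top measured at 81.1 mm), and each tin is back upright on its own pad, about 1 mm from where it started; the verdict itself was not reported.

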